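# Index the click-stop dial four clicks and clamp it

## Robot

A 7-joint arm with a two-finger parallel gripper is mounted at the origin on the work surface. World frame = base frame: x ahead of the robot, y to its left, z up, the work surface at z = 0. Lengths are in m, angles in rad, forces in N, time in s.
With the tool pointing down it reaches from about 0.4 to 0.85 m from the base axis. Payload 4.5 kg.
Tool frame: the origin (TCP) lies midway between the tips of the shut fingers; the grasp point (between the pads) lies 19 mm behind it; y points along the fingers, z is the direction in which the jaws open and shut, and the axes are right-handed (so a half turn about y gives the same grasp; the last joint's range is limited). The gripper opens to 85 mm and grips with 20 to 120 N. Pads are 22 mm wide; open, the fingers measure 114 mm over their backs; the gripper's body (76 mm by 85 mm) begins 54 mm behind the grasp point. The pads swing forward as they close: fully open they stand 13 mm farther back than shut.
Start: joints at [-1.256, 0.689, -0.195, 1.565, 0.157, 0.902, -0.215], TCP at [0.173, 0.601, 0.231] pointing down, gripper open.
Joint ranges: [-3.01, 3.01], [-0.46, 2.08], [-1.47, 1.51], [0.13, 2.56], [-1, 4.14], [0.04, 2.09], [-2.66, 2.66]. Speed limits (rad/s): [2.57, 2.57, 3.14, 3.14, 3.14, 3.14, 3.14].

## Interface

Orientations are given as [roll, pitch, yaw] about the fixed x, y, z axes, in that order (R = Rz(yaw) Ry(pitch) Rx(roll)).
In Python, from plant import arm gives the robot as it stands. The module is installed in compiled form; this text tells all that it offers.
- The arm moves only by the tool send_rows, never from a script. Its arguments are lists of equal length, an entry for each row: "claw": the finger opening in m, from 0 to 0.0854; "offset": the shift along the tool's x, y, z in m, a list of three; "spin": the turn about the tool's y in degrees. In form: {"claw": [claw, ...], "offset": [[tx, ty, tz], ...], "spin": [spin, ...]}. A call has 1 to 5 rows; each row shifts and turns the commanded pose from where the row before left it, along the tool's axes as they then stand; what a row does not reach is not made up. A row lasts 1/8 s, in which the tool goes at most 62.5 mm and 10.7 degrees, less where a joint would pass 70% of its speed; a pose out of reach is approached as far as the arm can. A call is refused whole if a number of a shift passes 0.0625 or a number of a turn 10.7, either way. A call with a gripper value outside its range is refused whole. The fingers move at their own pace and stop on an object; "newtons" is the grip in N (left out, the last holds). Time passes only in rows, so rows that do not move let the fingers close. It gives the time, the measured TCP pose, the force and the opening at its end, in the units of the state.
- arm.read_state(): the state, without advancing time (a new reading comes with each control period).
- arm.grab_frame(name): name is "scene" or "top"; returns a dict with "image" (400x640x3 uint8, red, green, blue), "K" (3x3 intrinsics, pixels), "xyz" and "attitude" of the camera in the world. Camera axes: x right, y down, z forward; pixel columns grow to the right and rows downward; lengths in m; the calibration is good to about 2 mm. A picture is of the moment at which its call begins. There is no depth.
- arm.job_done(): hands the job in, once; it reports no verdict.
The state is a dict: "clock": time; "joint_pos": joint angles; "joint_vel": joint speeds; "tau": joint torques, N m; "tcp_pos": TCP position; "orientation": TCP orientation; "wrist_force": force on the tool from outside, world axes, zero at the start; "moment": the same for the moment, N m; "finger_gap": finger opening in m.
Only numpy, scipy, OpenCV 4.12 (cv2) and the standard library are available. Lean on these libraries where they do the work, as an engineer would, in place of code of your own. Each camera call takes 0.05 s, during which the arm holds its last target. There are 200 camera calls.

## Task

With a fingertip, push the finger bar of the indexing dial round clockwise (seen from above) so that the dial comes to rest exactly four clicks on from where it stands now; push the bar, do not pinch it between the fingers. Then, and only then, push the clamp valve's lever all the way over to its other side, leaving the dial on that click. Do not pick up or disturb the loose tools and parts around them.

Things in the scene. Friction and masses are not known exactly. Their poses are not given: they have to be found in the camera images.
- indexer: Round grey housing of the indexing dial, bolted to the bench: 160 mm diameter, 34 mm high; four low feet (16 mm with bolts) reach 96 mm from its axis. Origin on the dial's axis at bench height, z up. On its top edge 15 white marks, one click (24 degrees) apart, one at each rest position of the bar. It stands at any yaw, left or right of the clamp valve.
- disc_centre (a point): On the dial's axis, at the top face of the flat dark steel disc (132 mm diameter) that turns on the housing, 44 mm above the bench. A low brass blank, 32 mm diameter and 6 mm high, is fixed at its middle.
- dial (a joint): Dial angle in rad, growing clockwise seen from above, 0 at the start. Click stops every 24 degrees = 0.4189, one at 0; four clicks on is 1.6755. A smooth detent centres it: up to about 3 N at the bar's middle takes it over the hump half-way to the next stop, then it runs on by itself and settles there in about 0.5 s. End stops at -1.257 and 3.770.
- bar_top (a point): Centre of the finger bar's top, 69 mm above the bench, 41 mm from the axis; turns with the dial. The bar is an upright aluminium rib on the disc along a radius, 20 to 62 mm from the axis, 12 mm thick, 25 mm high (44 to 69 mm above the bench). This frame's x points outward along the bar, z up, y to the bar's anticlockwise side.
- bar_drive_face (a point): Middle of the bar's flat side face (42 mm long, 23 mm high) on its anticlockwise side, 41 mm from the axis, 55.5 mm above the bench: the face to push against to turn clockwise. Turns with the dial; axes as bar_top.
- bar_lead_face (a point): Middle of the bar's opposite side face, on its clockwise side; same size, height and axes. Pressing both faces at once is pinching.
- clamp_lever_base: Clamp valve: aluminium block 70 x 50 x 25 mm bolted to the bench, origin at the centre of its underside, z up. The lever swings about a level pin 22 mm above the bench, over the origin, in the block's x-z plane. Yaw 0 has x pointing away from the robot.
- clamp_lever_tip (a point): Centre of the black ball (26 mm diameter) on the end of the lever, 70 mm from the pin, on a 10 mm steel rod. At the start it leans towards the block's -x side: 34 mm to -x and 83 mm above the bench; pushed over it ends 34 mm to +x at the same height (92 mm high half-way).
- clamp_lever (a joint): Lever angle in rad: 0 at the start (leaning to the block's -x, roughly towards the robot), 1.0 fully over to the block's +x, against its stop. Stays where it is left; about 1 N at the ball moves it.
- bushing: Loose brass bushing, 28 mm diameter, 22 mm high, standing between dial and valve; origin at its underside.
- wrench: Loose steel wrench, 140 mm long along its x, 8 mm thick, lying flat; origin under its middle.
- screwdriver: Loose screwdriver, 170 mm long along its x, black handle 26 mm diameter; origin under its middle.
- brush: Loose brush with a wooden handle, 180 mm long along its x, 20 mm thick, 42 mm wide; origin under its middle.
- cup: Loose white plastic cup, 70 mm diameter at the rim, 85 mm high; origin at its underside.
- oil_bottle: Loose yellowish oil bottle, 54 mm diameter, 110 mm high; origin at its underside.
- vee_block: Loose steel vee block, 50 x 35 x 32 mm; origin at its underside.
Not all that is in view belongs to the job. Leave any brown or red look-alike of the indexer alone.

How it is judged:
On the way, in this order (a step that is already met when the one before it is completed fails the run):
1. the dial rests four clicks clockwise from its start, the lever not yet over (value of joint dial between 1.5255 and 1.8255 rad and value of joint clamp_lever below 0.3 rad), for 0.3 s.
2. the clamp lever is pushed fully over (value of joint clamp_lever above 0.85 rad), for 0.2 s.
At the end, for the whole second after the job is handed in: The dial rests on the fourth click clockwise from its start (1.676 rad, within 0.15), the clamp lever is over (above 0.85 of 1.0 rad), and no loose tool or part is more than 30 mm from where it stood (value of joint dial between 1.5255 and 1.8255 rad and value of joint clamp_lever above 0.85 rad and velocity of joint dial between -0.05 and 0.05 rad/s and not (distance of any of bushing, wrench, screwdriver, brush, cup, oil_bottle, vee_block from where it was at the start of the episode above 0.03 m)); the robot touches nothing.
It fails at once if the finger bar is pinched: fingers press on both of its side faces at once (over 1 N each) (contact force between the fingers and dial_c0 above 1 N and contact force between the fingers and dial_c1 above 1 N).
It fails at once if the clamp lever is pushed (beyond 0.3 rad) while the dial is not on the fourth click (value of joint clamp_lever above 0.3 rad and not (value of joint dial between 1.5255 and 1.8255 rad)).
It fails at once if a loose tool or part is lifted, carried or shoved more than 30 mm (distance of any of bushing, wrench, screwdriver, brush, cup, oil_bottle, vee_block from where it was at the start of the episode above 0.03 m).
It also fails if it takes over 54 s, if anything falls off the work surface, if the arm or the gripper's body presses on something with over 40 N, if the wrist force passes 120 N, or if a joint passes its speed limit or range.

## Working session

There is one attempt and no reset: what is moved stays moved. The work goes in short steps, Python scripts to look and compute and a tool call to move; the robot and the scene stay as the last step left them, time stands still between calls to the robot, and variables do not carry over. Pictures are saved under pics/ and viewed, on a budget of 10 in all, crops included, one or two more only if the job needs it, and the job is handed in when it is done.

Besides the shell and the picture viewer there is one more tool, called after ">>>" as a command line: name --pt "numbers of a row" for each row, then --argument value for the rest. send_rows: Moves the arm, as the interface text tells. Its arguments: {"type":"object","properties":{"claw":{"type":"array"},"offset":{"type":"array"},"spin":{"type":"array"},"newtons":{"type":"number"}},"required":["claw","offset","spin"]}

```bash
mkdir -p pics
python3 - <<'E'
from plant import arm
import cv2,pickle
s=arm.read_state();print(s)
for n in("scene","top"):
    f=arm.grab_frame(n);pickle.dump(f,open(n+".pkl","wb"))
    cv2.imwrite(f"pics/{n}0.png",f["image"][:,:,::-1]);print(n,f["K"],f["xyz"],f["attitude"])
E
```

```text
{'clock': 0.0, 'joint_pos': array([-1.25620999,  0.69000599, -0.19453147,  1.56636684,  0.15727492,
        0.90251213, -0.21511284]), 'joint_vel': array([ 4.59775552e-05, -1.58147348e-03, -1.17384718e-03, -1.12320900e-03,
       -8.59461316e-05,  5.22829416e-04,  6.47563529e-04]), 'tau': array([ 2.98190462e-04, -5.39606559e+01, -1.26628228e+00, -1.58549774e+01,
        9.21815081e-03,  9.24963970e-03,  1.56999823e-05]), 'tcp_pos': array([0.17304409, 0.59987043, 0.23046469]), 'orientation': array([-1.57269518e+00, -1.08326008e-04, -2.80713920e-01]), 'wrist_force': array([-0.64716541,  0.43205032,  0.65668538]), 'moment': array([-0.01927784,  0.02138204, -0.02943023]), 'finger_gap': 0.0851377892869164}
scene [[497.53780741   0.         316.98075483]
 [  0.         497.53780741 184.83528957]
 [  0.           0.           1.        ]] [1.51669613 0.3658033  0.74068121] [-2.13649516 -0.02100003  1.81891889]
top [[400.83528456   0.         315.84416389]
 [  0.         400.83528456 202.39403115]
 [  0.           0.           1.        ]] [0.28562743 0.13237189 1.16942392] [-2.93706463e+00 -1.42994901e-03 -1.59444429e+00]
```

View pics/scene0.png

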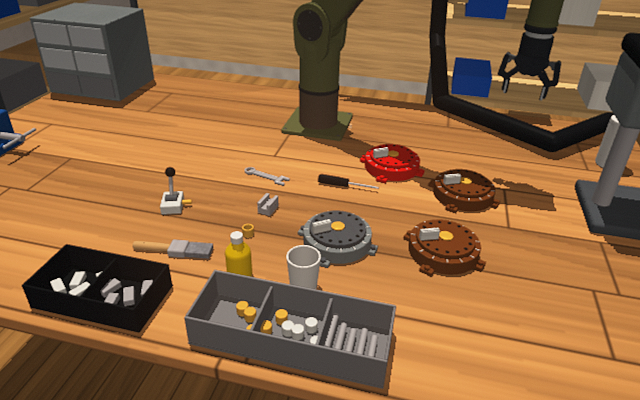

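View pics/top0.png

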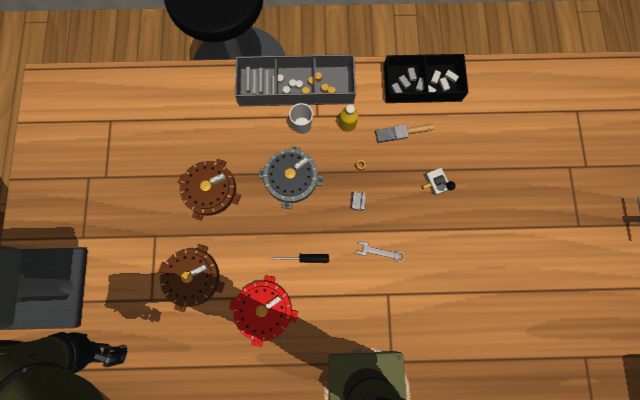

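The top view shows the grey indexer at about (290,175), with its bar pointing up-right and ending near (307,158). The valve block is at (437,181) with its ball at (451,186). The bushing is at (361,165), the vee block at (358,201), and the cup and bottle lie beyond the dial.

```bash
cat > h.py <<'E'
import numpy as np,cv2
from scipy.spatial.transform import Rotation as R
def ray(f,uv,z):
    d=R.from_euler('xyz',f["attitude"]).as_matrix()@np.linalg.solve(f["K"],[uv[0],uv[1],1.])
    return f["xyz"]+d*(z-f["xyz"][2])/d[2]
def proj(f,p):
    c=f["K"]@(R.from_euler('xyz',f["attitude"]).as_matrix().T@(np.asarray(p)-f["xyz"]));return c[:2]/c[2]
def blobs(mask,off=(0,0),amin=8):
    n,l,st,c=cv2.connectedComponentsWithStats(mask.astype(np.uint8))
    return [(st[i,4],c[i]+off,np.argwhere(l==i)[:,::-1]+off) for i in range(1,n) if st[i,4]>=amin]
def bar(f,w):  # bar/blank in window x0,y0,x1,y1
    x0,y0,x1,y1=w;im=f["image"][y0:y1,x0:x1].astype(int);r,g,b=im[...,0],im[...,1],im[...,2]
    for nm,m in(("gold",(r>150)&(b<100)),("bar",(im.min(-1)>165))):
        for a,c,p in blobs(m,(x0,y0)):
            z=.05 if nm=="gold" else .069
            q=np.array([ray(f,x,z)[:2] for x in p]);
            e=np.linalg.eigh(np.cov(q.T));v=e[1][:,1]
            print(nm,a,c.round(1),"xy",q.mean(0).round(4),"ext",np.sqrt(12*e[0]).round(4),"ang",np.degrees(np.arctan2(v[1],v[0])).round(1))
E
python3 - <<'E'
from h import *;import pickle
t=pickle.load(open("top.pkl","rb"));s=pickle.load(open("scene.pkl","rb"))
bar(t,(255,140,325,210));print("scene");bar(s,(295,205,380,270))
for nm,uv,z in(("bush",(361,165),.02),("vee",(358,201),.03),("cup",(301,118),.08),("bottle",(348,118),.08),("brush",(395,133),.02),("block",(436,180),.025)):print(nm,ray(t,uv,z).round(3))
im=t["image"].astype(int)
for f,w in((t,(420,165,465,200)),(s,(155,160,195,220))):
    x0,y0,x1,y1=w;I=f["image"][y0:y1,x0:x1]
    for a,c,p in blobs(I.max(-1)<50,(x0,y0)):print("black",a,c,ray(f,c,.083).round(4),p.min(0),p.max(0))
    for a,c,p in blobs((I.min(-1)>130),(x0,y0)):print("white",a,c,ray(f,c,.025).round(4),p.min(0),p.max(0))
a=cv2.resize(t["image"][130:215,250:330],None,fx=5,fy=5,interpolation=2);b=cv2.resize(t["image"][150:215,410:480],None,fx=5.7,fy=5.7,interpolation=2)
h=max(a.shape[0],b.shape[0]);P=lambda x:cv2.copyMakeBorder(x,0,h-x.shape[0],0,0,0)
cv2.imwrite("pics/z.png",np.hstack([P(a),P(b)])[:,:,::-1])
E
```

```text
gold 1229 [289.  150.5] xy [0.6749 0.2003] ext [0.086  0.2461] ang 89.0
gold 84 [289.6 173. ] xy [0.6065 0.1992] ext [0.0261 0.0271] ang -171.1
gold 38 [259.3 186.1] xy [0.5695 0.2866] ext [0.0126 0.0282] ang 90.9
gold 448 [311.9 201.5] xy [0.5206 0.1363] ext [0.0466 0.0913] ang 112.1
gold 356 [266.8 202.8] xy [0.5198 0.265 ] ext [0.04   0.0772] ang 75.6
bar 35 [300.3 162.6] xy [0.6311 0.1672] ext [0.0094 0.0418] ang 127.1
scene
gold 1216 [340.6 216.2] xy [0.5758 0.1995] ext [0.1311 0.2514] ang 94.9
gold 13 [375.3 205.2] xy [0.5089 0.2725] ext [0.0057 0.0259] ang 98.8
gold 103 [337.4 225.2] xy [0.6131 0.2003] ext [0.0283 0.0308] ang 165.7
gold 47 [298.3 241.9] xy [0.6959 0.1306] ext [0.018 0.021] ang -147.6
gold 441 [359.3 264.4] xy [0.7325 0.2729] ext [0.0345 0.1224] ang 118.9
bar 43 [321.8 221.6] xy [0.6347 0.1681] ext [0.0103 0.0405] ang 126.2
bar 105 [308.6 256.3] xy [0.7572 0.1702] ext [0.0561 0.0937] ang -164.3
bush [ 0.635 -0.012  0.02 ]
vee [0.523 0.003 0.03 ]
cup [0.763 0.163 0.08 ]
bottle [0.759 0.026 0.08 ]
brush [ 0.734 -0.12   0.02 ]
block [ 0.582 -0.231  0.025]
black 60 [450.08333333 185.26666667] [ 0.551  -0.2507  0.083 ] [445 181] [454 189]
white 192 [436.21875    178.29166667] [ 0.5873 -0.2321  0.025 ] [427 168] [447 193]
black 65 [169.84615385 171.67692308] [ 0.5523 -0.2504  0.083 ] [166 168] [174 176]
white 207 [171.00966184 200.33333333] [ 0.5936 -0.2337  0.025 ] [160 191] [182 207]
```

View pics/z.png

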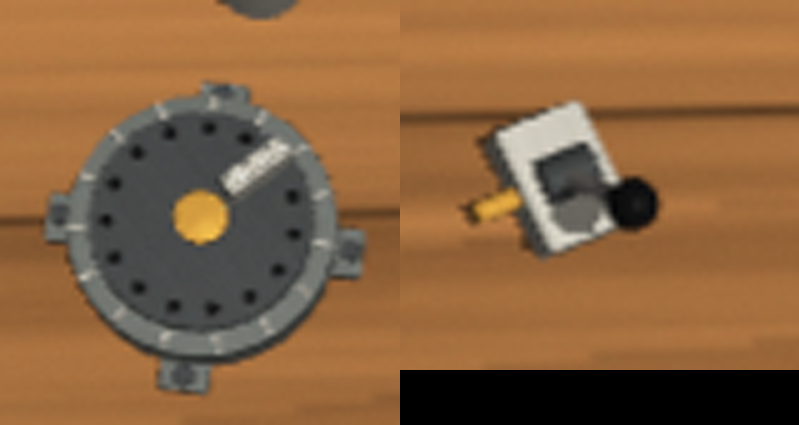

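```bash
cat >> h.py <<'E'
C=np.array([.608,.200]);TH0=-53.5
def dialpose(th,d,z,r=.041):
    t=np.radians(th);return np.array([*(C+r*np.array([np.cos(t),np.sin(t)])+d*np.array([-np.sin(t),np.cos(t)])),z]),th+90
def plan(wps,p=None,yaw=None):
    """wps: list of (xyz,yaw_deg,n rows); prints rows in tool axes"""
    from plant import arm
    s=arm.read_state()
    if p is None:p=s["tcp_pos"];yaw=np.degrees(s["orientation"][2])
    off=[];sp=[]
    for q,y,n in wps:
        p0,y0=p,yaw
        for i in range(1,n+1):
            tgt=p0+(np.asarray(q)-p0)*i/n; 
            M=R.from_euler('xyz',[-90,0,yaw],degrees=True).as_matrix()
            o=(M.T@(tgt-p)).round(4);k=round(-(y0+(y-y0)*i/n-yaw),1)
            p=p+M@o;yaw=yaw-k;off.append(o.tolist());sp.append(float(k))
    for i in range(0,len(off),5):print('"offset":',off[i:i+5],'"spin":',sp[i:i+5])
    print("end",p.round(4),round(yaw,1))
E
python3 - <<'E'
from h import *
p,y=dialpose(TH0,.032,.2);print(p,y)
plan([(p,y,13)])
E
```

```text
[0.65811115 0.1860762  0.2       ] 36.5
"offset": [[0.0447, 0.0024, -0.0203], [0.0431, 0.0023, -0.0233], [0.0414, 0.0024, -0.0263], [0.0394, 0.0023, -0.0292], [0.0373, 0.0024, -0.0319]] "spin": [-4.0, -4.1, -4.0, -4.1, -4.0]
"offset": [[0.0349, 0.0023, -0.0344], [0.0324, 0.0024, -0.0369], [0.0297, 0.0023, -0.039], [0.0269, 0.0024, -0.041], [0.0239, 0.0023, -0.0428]] "spin": [-4.1, -4.0, -4.1, -4.0, -4.0]
"offset": [[0.0209, 0.0024, -0.0444], [0.0176, 0.0023, -0.0458], [0.0145, 0.0024, -0.0469]] "spin": [-4.1, -4.0, -4.1]
end [0.6582 0.1861 0.2   ] 36.5
```

>>> send_rows --claw '[0, 0, 0, 0, 0]' --pt "0.045 0.002 -0.02" --pt "0.043 0.002 -0.023" --pt "0.041 0.002 -0.026" --pt "0.039 0.002 -0.029" --pt "0.037 0.002 -0.032" --spin '[-4, -4, -4, -4, -4]'

```text
clock: 0.72
tcp_pos: [0.3598, 0.4407, 0.2209]
orientation: [-1.571, 0.0, 0.071]
wrist_force: [0.0, 0.1, 0.2]
finger_gap: 0.0001
```

>>> send_rows --claw '[0, 0, 0, 0, 0]' --pt "0.035 0.002 -0.034" --pt "0.032 0.002 -0.037" --pt "0.03 0.002 -0.039" --pt "0.027 0.002 -0.041" --pt "0.024 0.002 -0.043" --spin '[-4, -4, -4, -4, -4]'

```text
clock: 1.35
tcp_pos: [0.5456, 0.2807, 0.2109]
orientation: [-1.571, 0.001, 0.42]
wrist_force: [1.0, -0.3, 0.2]
finger_gap: 0.0001
```

>>> send_rows --claw '[0, 0, 0, 0, 0]' --pt "0.021 0.002 -0.044" --pt "0.018 0.002 -0.046" --pt "0.014 0.002 -0.047" --pt "0 0 0" --pt "0 0 0" --spin '[-4, -4, -4, 0, 0]'

```text
clock: 1.98
tcp_pos: [0.6551, 0.1861, 0.2047]
orientation: [-1.569, 0.001, 0.627]
wrist_force: [0.5, 0.4, 0.0]
finger_gap: 0.0001
```

Run:
```python
from h import *
from plant import arm
s=arm.read_state();print(s["clock"],s["tcp_pos"],np.degrees(s["orientation"]),s["finger_gap"],s["joint_pos"])
f=arm.grab_frame("scene");g=arm.grab_frame("top")
a=cv2.resize(f["image"][100:280,240:440],None,fx=2,fy=2);b=cv2.resize(g["image"][110:290,220:420],None,fx=2,fy=2)
cv2.imwrite("pics/a.png",np.hstack([a,b])[:,:,::-1])
p,y=dialpose(TH0,.030,.10);q,_=dialpose(TH0,.030,.053)
plan([(p,y,3),(q,y,3)])
```

```text
1.975 [0.65506032 0.18614908 0.20471326] [-8.99105192e+01  5.25081730e-02  3.59135487e+01] 9.986586863572216e-05 [-0.0945911   0.83280104 -0.51017039  1.39290321  0.43361536  1.02901109
  1.50811693]
"offset": [[0.0, 0.0351, -0.0011], [0.0, 0.0351, -0.001], [0.0, 0.0351, -0.0011], [0.0, 0.0157, 0.0], [0.0, 0.0156, 0.0]] "spin": [-0.1, -0.2, -0.1, -0.0, -0.0]
"offset": [[0.0, 0.0157, 0.0]] "spin": [-0.0]
end [0.6565 0.1849 0.053 ] 36.5
```

View pics/a.png

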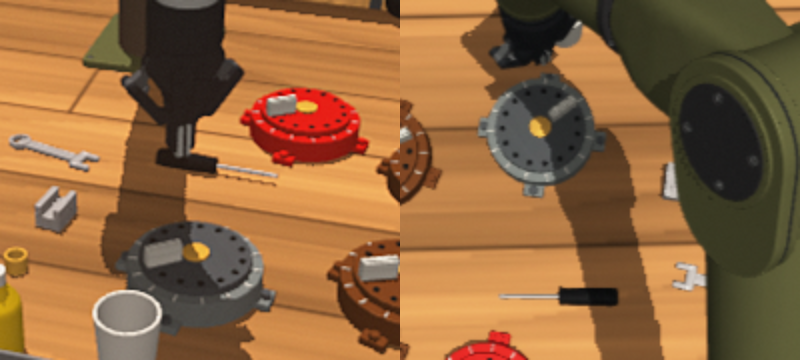

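The shut fingers hang above the dial on the far side of the bar, which is undisturbed. In the scene crop the tip is at about (180,155) and the bar at (163,252). Next I descend on the anticlockwise side.

>>> send_rows --claw '[0, 0, 0, 0, 0]' --pt "0 0.035 -0.001" --pt "0 0.035 -0.001" --pt "0 0.035 -0.001" --pt "0 0.016 0" --pt "0 0.016 0" --spin '[0, 0, 0, 0, 0]'

```text
clock: 2.7
tcp_pos: [0.6578, 0.1844, 0.0684]
orientation: [-1.571, -0.001, 0.628]
wrist_force: [-0.3, 0.7, -0.1]
finger_gap: 0.0003
```

>>> send_rows --claw '[0, 0, 0]' --pt "0 0.015 0" --pt "0 0 0" --pt "0 0 0" --spin '[0, 0, 0]'

```text
clock: 3.08
tcp_pos: [0.6582, 0.1835, 0.054]
orientation: [-1.571, -0.001, 0.627]
wrist_force: [0.1, 0.3, -0.7]
finger_gap: -0.0001
```

Run:
```python
from h import *
p,y=dialpose(TH0,.017,.053)
w=[(p,y,4)]
for i in range(1,24): w.append((*dialpose(TH0-4*i,.017,.053),1))
plan(w)
```

```text
"offset": [[-0.0034, 0.0003, 0.0005], [-0.0034, 0.0002, 0.0005], [-0.0034, 0.0003, 0.0005], [-0.0034, 0.0002, 0.0005], [-0.0029, 0.0, -0.0011]] "spin": [-0.1, -0.2, -0.1, -0.2, 4.0]
"offset": [[-0.0029, 0.0, -0.001], [-0.0029, 0.0, -0.0011], [-0.0029, 0.0, -0.0011], [-0.0029, 0.0, -0.0011], [-0.0029, 0.0, -0.0011]] "spin": [4.0, 4.0, 4.0, 4.0, 4.0]
"offset": [[-0.0029, 0.0, -0.0011], [-0.0029, 0.0, -0.001], [-0.0029, 0.0, -0.0011], [-0.0029, 0.0, -0.0011], [-0.0029, 0.0, -0.0011]] "spin": [4.0, 4.0, 4.0, 4.0, 4.0]
"offset": [[-0.0029, 0.0, -0.0011], [-0.0029, 0.0, -0.0011], [-0.0029, 0.0, -0.0011], [-0.0029, 0.0, -0.001], [-0.0029, 0.0, -0.0011]] "spin": [4.0, 4.0, 4.0, 4.0, 4.0]
"offset": [[-0.0029, 0.0, -0.0011], [-0.0029, 0.0, -0.0011], [-0.0029, 0.0, -0.0011], [-0.0029, 0.0, -0.0011], [-0.0029, 0.0, -0.0011]] "spin": [4.0, 4.0, 4.0, 4.0, 4.0]
"offset": [[-0.0029, 0.0, -0.001], [-0.0029, 0.0, -0.0011]] "spin": [4.0, 4.0]
end [0.5839 0.1628 0.053 ] -55.5
```

>>> send_rows --claw '[0, 0, 0, 0, 0]' --pt "-0.0035 0 0.0005" --pt "-0.0035 0 0.0005" --pt "-0.0035 0 0.0005" --pt "-0.003 0 0.0005" --pt "0 0 0" --spin '[0, 0, 0, 0, 0]'

```text
clock: 3.7
tcp_pos: [0.6461, 0.1769, 0.0536]
orientation: [-1.571, -0.001, 0.627]
wrist_force: [2.0, 0.2, -0.9]
finger_gap: 0.0
```

>>> send_rows --claw '[0, 0, 0]' --pt "-0.0029 0 -0.001" --pt "-0.0029 0 -0.001" --pt "0 0 0" --spin '[4, 4, 0]'

```text
clock: 4.08
tcp_pos: [0.6425, 0.1722, 0.0536]
orientation: [-1.571, -0.001, 0.488]
wrist_force: [2.5, 0.3, 0.7]
finger_gap: -0.0005
```

Run:
```python
from h import *
from plant import arm
s=arm.read_state();print(s["clock"],s["tcp_pos"],np.degrees(s["orientation"]),s["wrist_force"])
f=arm.grab_frame("scene");g=arm.grab_frame("top")
a=cv2.resize(f["image"][180:280,270:390],None,fx=4,fy=4);b=cv2.resize(g["image"][130:230,240:320],None,fx=4,fy=4)
cv2.imwrite("pics/b.png",np.hstack([a,b])[:,:,::-1])
```

```text
4.075 [0.64253862 0.1722164  0.05360929] [-9.00193170e+01 -8.07317329e-02  2.79480965e+01] [2.47458186 0.25373391 0.69938367]
```

View pics/b.png

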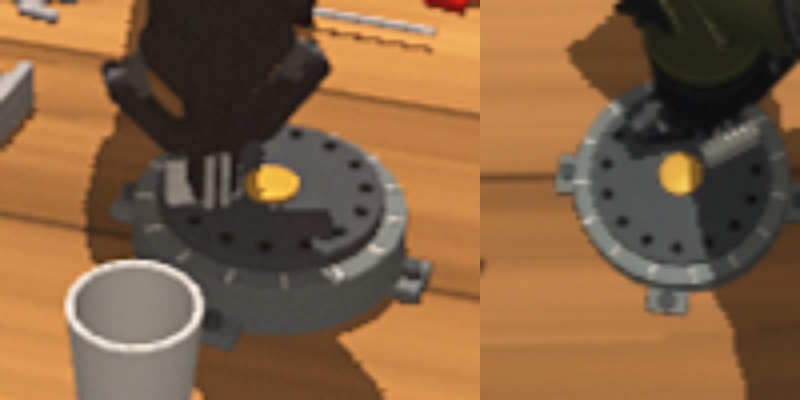

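The fingertip rests on the bar's anticlockwise face with about 2.5 N, and the bar has begun to turn. In the left crop the fingers are at (220,180) with the bar just left of them. I'll carry on round.

>>> send_rows --claw '[0, 0, 0, 0, 0]' --pt "-0.0029 0 -0.001" --pt "-0.0029 0 -0.001" --pt "-0.0029 0 -0.001" --pt "-0.0029 0 -0.001" --pt "-0.0029 0 -0.001" --spin '[4, 4, 4, 4, 4]'

```text
clock: 4.8
tcp_pos: [0.6307, 0.1629, 0.0532]
orientation: [-1.57, -0.002, 0.137]
wrist_force: [4.5, 1.3, -3.2]
finger_gap: 0.0002
```

>>> send_rows --claw '[0, 0, 0, 0, 0]' --pt "-0.0029 0 -0.001" --pt "-0.0029 0 -0.001" --pt "-0.0029 0 -0.001" --pt "-0.0029 0 -0.001" --pt "-0.0029 0 -0.001" --spin '[4, 4, 4, 4, 4]'

```text
clock: 5.42
tcp_pos: [0.6157, 0.1574, 0.053]
orientation: [-1.571, -0.0, -0.212]
wrist_force: [3.6, -0.3, -2.7]
finger_gap: 0.0002
```

Run:
```python
from h import *
from plant import arm
s=arm.read_state();y=np.degrees(s["orientation"][2]);print(s["clock"],s["tcp_pos"],y,s["wrist_force"])
v=s["tcp_pos"][:2]-C;th=np.radians(y-90);r=np.array([np.cos(th),np.sin(th)]);print("rad",v@r,"d",v@[-r[1],r[0]],"turned",TH0-(y-90))
t=y-90;w=[]
while t-4>TH0-91: t-=4;w.append((*dialpose(t,.017,.053),1))
plan(w)
```

```text
5.425 [0.61569713 0.15738278 0.05303953] -12.170707545314709 [ 3.569715   -0.29196305 -2.74822916]
rad 0.040036604175398206 d 0.01650890520441955 turned 48.67070754531471
"offset": [[-0.0024, 0.0, -0.002], [-0.0029, 0.0, -0.0011], [-0.0029, 0.0, -0.0011], [-0.0029, 0.0, -0.0011], [-0.0029, 0.0, -0.0011]] "spin": [4.0, 4.0, 4.0, 4.0, 4.0]
"offset": [[-0.0029, 0.0, -0.0011], [-0.0029, 0.0, -0.0011], [-0.0029, 0.0, -0.0011], [-0.0029, 0.0, -0.001], [-0.0029, 0.0, -0.0011]] "spin": [4.0, 4.0, 4.0, 4.0, 4.0]
end [0.5861 0.1614 0.053 ] -52.2
```

>>> send_rows --claw '[0, 0, 0, 0, 0]' --pt "-0.0025 0 -0.002" --pt "-0.0029 0 -0.001" --pt "-0.0029 0 -0.001" --pt "-0.0029 0 -0.001" --pt "-0.0029 0 -0.001" --spin '[4, 4, 4, 4, 4]'

```text
clock: 6.05
tcp_pos: [0.5994, 0.1566, 0.053]
orientation: [-1.572, 0.002, -0.561]
wrist_force: [2.6, -1.5, -0.1]
finger_gap: 0.0
```

Run:
```python
from h import *
from plant import arm
s=arm.read_state();y=np.degrees(s["orientation"][2]);print(s["clock"],s["tcp_pos"],y,s["wrist_force"])
v=s["tcp_pos"][:2]-C;th=np.radians(y-90);r=np.array([np.cos(th),np.sin(th)]);print("rad",v@r,"d",v@[-r[1],r[0]],"turned",TH0-(y-90))
f=arm.grab_frame("scene");g=arm.grab_frame("top")
a=cv2.resize(f["image"][180:280,270:390],None,fx=4,fy=4);b=cv2.resize(g["image"][130:230,240:320],None,fx=4,fy=4)
cv2.imwrite("pics/c.png",np.hstack([a,b])[:,:,::-1])
bar(g,(262,145,320,200))
```

```text
6.05 [0.59944334 0.15662624 0.05296572] -32.15825623636855 [ 2.62177595 -1.47251183 -0.13706278]
rad 0.0412737711234867 d 0.015842191025490643 turned 68.65825623636854
gold 160 [266.1 153.2] xy [0.6681 0.2674] ext [0.0318 0.0728] ang 160.8
gold 113 [265.8 193.6] xy [0.547  0.2681] ext [0.0242 0.0513] ang -151.5
```

View pics/c.png

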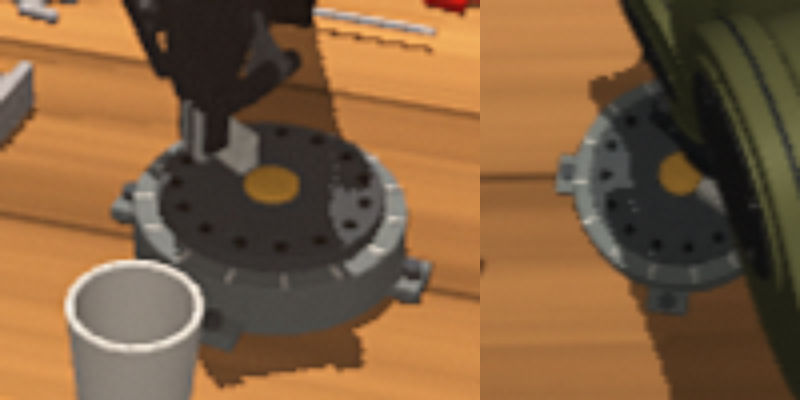

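The fingertip is still flush on the drive face and the bar is at about 3 clicks. In the left crop the bar is at (235,145) with the fingers at (205,140). I'll push another 20° and stop just short of click 4, so that the detent takes the bar the rest of the way.

>>> send_rows --claw '[0, 0, 0, 0, 0]' --pt "-0.0025 0 -0.001" --pt "-0.0029 0 -0.001" --pt "-0.0029 0 -0.001" --pt "-0.0029 0 -0.001" --pt "-0.0029 0 -0.001" --spin '[4, 4, 4, 4, 4]'

```text
clock: 6.78
tcp_pos: [0.5858, 0.1619, 0.053]
orientation: [-1.572, 0.001, -0.909]
wrist_force: [-0.9, 0.3, 0.2]
finger_gap: -0.0
```

>>> send_rows --claw '[0, 0, 0, 0]' --pt "0 0 0" --pt "0 0 0" --pt "0 0 0" --pt "0 0 0" --spin '[0, 0, 0, 0]'

```text
clock: 7.28
tcp_pos: [0.5866, 0.1619, 0.0533]
orientation: [-1.571, 0.0, -0.909]
wrist_force: [0.1, -0.3, -0.1]
finger_gap: 0.0001
```

Run:
```python
from h import *
from plant import arm
s=arm.read_state();y=np.degrees(s["orientation"][2]);print(s["clock"],s["tcp_pos"],y,s["wrist_force"])
v=s["tcp_pos"][:2]-C;th=np.radians(y-90);r=np.array([np.cos(th),np.sin(th)]);print("rad",v@r,"d",v@[-r[1],r[0]],"turned",TH0-(y-90))
f=arm.grab_frame("scene")
cv2.imwrite("pics/d.png",cv2.resize(f["image"][180:280,270:390],None,fx=5,fy=5)[:,:,::-1])
```

```text
7.275 [0.58658914 0.16190027 0.05330755] -52.06986932261287 [ 0.05990261 -0.3243467  -0.07448129]
rad 0.04030795706222332 d 0.016890318073173923 turned 88.56986932261287
```

View pics/d.png

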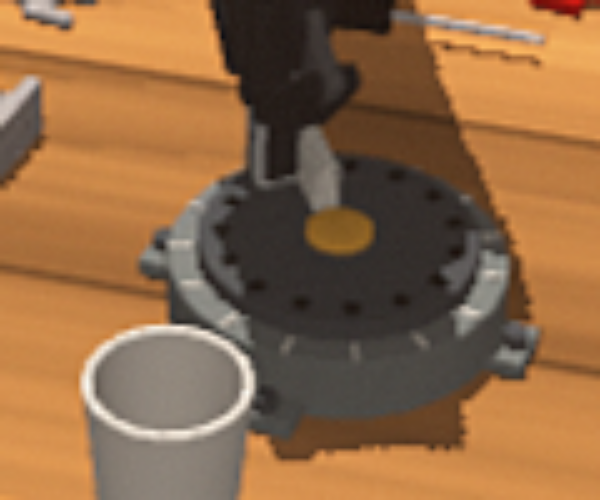

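The wrist force has fallen to zero and the bar has run on ahead of the finger. In the crop the bar is at (320,170) with a small gap from the fingers at (275,160). I'll back off, lift clear and check the dial.

>>> send_rows --claw '[0, 0, 0, 0, 0]' --pt "0.006 0 0" --pt "0.006 0 0" --pt "0 -0.03 0" --pt "0 -0.05 0" --pt "0 -0.06 0" --spin '[0, 0, 0, 0, 0]'

```text
clock: 7.95
tcp_pos: [0.5935, 0.1516, 0.194]
orientation: [-1.573, 0.001, -0.91]
wrist_force: [0.7, 0.4, -0.3]
finger_gap: 0.0001
```

Run:
```python
from h import *
import pickle
t=pickle.load(open("top.pkl","rb"));x0,y0,x1,y1=415,160,470,205
I=t["image"][y0:y1,x0:x1].astype(int)
m=((I.max(-1)-I.min(-1))<40)&(I.min(-1)>95)
a,c,p=max(blobs(m,(x0,y0)),key=lambda b:b[0]);q=np.array([ray(t,x,.025)[:2] for x in p])
rc=cv2.minAreaRect((q*1000).astype(np.float32));print("block mm",rc)
ball=np.array([.5515,-.2505]);u0=np.array(rc[0])/1000-ball;print("ball->centre",u0,np.degrees(np.arctan2(u0[1],u0[0])))
u=np.array([np.cos(np.radians(24)),np.sin(np.radians(24))])
a=ball-.048*u
plan([((*a,.185),-66,11)])
```

```text
block mm ((580.6367797851562, -238.35182189941406), (68.94306945800781, 50.302696228027344), 20.72654914855957)
ball->centre [0.02913678 0.01214818] 22.633022085603223
"offset": [[0.0255, 0.0008, -0.0297], [0.0261, 0.0008, -0.0291], [0.0267, 0.0008, -0.0286], [0.0274, 0.0009, -0.0279], [0.028, 0.0008, -0.0274]] "spin": [1.3, 1.2, 1.3, 1.2, 1.3]
"offset": [[0.0285, 0.0008, -0.0267], [0.0292, 0.0008, -0.026], [0.0297, 0.0008, -0.0255], [0.0303, 0.0008, -0.0248], [0.0308, 0.0008, -0.024]] "spin": [1.3, 1.2, 1.3, 1.3, 1.2]
"offset": [[0.0313, 0.0009, -0.0235]] "spin": [1.3]
end [ 0.5076 -0.27    0.185 ] -66.0
```

>>> send_rows --claw '[0, 0, 0, 0, 0]' --pt "0.0255 0.001 -0.03" --pt "0.026 0.001 -0.029" --pt "0.027 0.001 -0.0285" --pt "0.0275 0.001 -0.028" --pt "0.028 0.001 -0.0275" --spin '[1.3, 1.3, 1.3, 1.3, 1.3]'

```text
clock: 8.57
tcp_pos: [0.5545, -0.0415, 0.1884]
orientation: [-1.571, -0.001, -1.024]
wrist_force: [-0.4, 0.4, -0.7]
finger_gap: -0.0
```

>>> send_rows --claw '[0, 0, 0, 0, 0]' --pt "0.0285 0.001 -0.0265" --pt "0.029 0.001 -0.026" --pt "0.03 0.001 -0.0255" --pt "0.0305 0.001 -0.025" --pt "0.031 0.001 -0.024" --spin '[1.3, 1.3, 1.3, 1.3, 1.3]'

```text
clock: 9.2
tcp_pos: [0.5147, -0.2334, 0.1833]
orientation: [-1.571, -0.0, -1.137]
wrist_force: [0.5, -0.5, 0.5]
finger_gap: 0.0004
```

>>> send_rows --claw '[0, 0, 0]' --pt "0.031 0.001 -0.0235" --pt "0 0 0" --pt "0 0 0" --spin '[2, 2, 0]'

```text
clock: 9.57
tcp_pos: [0.507, -0.269, 0.1822]
orientation: [-1.57, 0.001, -1.206]
wrist_force: [0.1, 0.1, -0.3]
finger_gap: 0.0003
```

Run:
```python
from h import *
from plant import arm
s=arm.read_state();print(s["clock"],s["tcp_pos"],np.degrees(s["orientation"]))
f=arm.grab_frame("scene");g=arm.grab_frame("top")
print("scene");bar(f,(295,205,380,270));print("top");bar(g,(255,140,325,210))
a=cv2.resize(f["image"][140:280,140:390],None,fx=2,fy=2);b=cv2.resize(g["image"][130:270,240:390],None,fx=2,fy=2)
cv2.imwrite("pics/e.png",np.hstack([a,b])[:,:,::-1])
u=np.array([np.cos(np.radians(22)),np.sin(np.radians(22))]);ball=np.array([.5515,-.2505])
q=ball-.048*u;w=ball-.024*u
plan([((*q,.07),-68,5),((*w,.07),-68,4),((*(w+.066*u),.07),-68,16)])
```

```text
9.575 [ 0.50699905 -0.26900535  0.18221296] [-8.99785920e+01  3.97430539e-02 -6.90801826e+01]
scene
gold 495 [306.2 214.3] xy [0.5907 0.1201] ext [0.0575 0.1169] ang 167.8
gold 702 [366.  217.9] xy [0.5659 0.2585] ext [0.0749 0.1615] ang -144.9
gold 104 [337.4 225.2] xy [0.6132 0.2004] ext [0.0289 0.0304] ang 172.2
gold 47 [298.3 241.9] xy [0.6959 0.1306] ext [0.018 0.021] ang -147.6
gold 446 [359.2 264.4] xy [0.7324 0.2727] ext [0.0347 0.1229] ang 118.9
bar 38 [332.7 208.7] xy [0.5785 0.1806] ext [0.011 0.037] ang -144.7
bar 110 [308.9 256. ] xy [0.7561 0.1704] ext [0.0558 0.093 ] ang -165.2
top
gold 1246 [289.  150.6] xy [0.6745 0.2003] ext [0.0865 0.2457] ang 88.9
gold 90 [289.9 172.9] xy [0.6067 0.1984] ext [0.0269 0.0281] ang 126.2
gold 989 [288.1 199.7] xy [0.5275 0.2043] ext [0.0707 0.2471] ang 86.3
bar 44 [296.7 182.8] xy [0.5717 0.1783] ext [0.0101 0.0399] ang -150.6
"offset": [[0.0001, 0.0225, -0.0001], [0.0, 0.0224, -0.0002], [0.0001, 0.0225, -0.0001], [0.0001, 0.0224, -0.0001], [0.0, 0.0225, -0.0002]] "spin": [-0.2, -0.2, -0.2, -0.1, -0.2]
"offset": [[0.0, -0.0, 0.006], [0.0, -0.0, 0.006], [0.0, -0.0, 0.006], [0.0, -0.0, 0.006], [-0.0, -0.0, 0.0041]] "spin": [-0.0, -0.0, -0.0, -0.0, -0.0]
"offset": [[-0.0, -0.0, 0.0042], [-0.0, -0.0, 0.0041], [-0.0, -0.0, 0.0041], [-0.0, -0.0, 0.0041], [-0.0, -0.0, 0.0042]] "spin": [-0.0, -0.0, -0.0, -0.0, -0.0]
"offset": [[-0.0, -0.0, 0.0041], [-0.0, -0.0, 0.0041], [-0.0, -0.0, 0.0041], [-0.0, -0.0, 0.0042], [-0.0, -0.0, 0.0041]] "spin": [-0.0, -0.0, -0.0, -0.0, -0.0]
"offset": [[-0.0, -0.0, 0.0041], [-0.0, -0.0, 0.0042], [-0.0, -0.0, 0.0041], [-0.0, -0.0, 0.0041], [-0.0, -0.0, 0.0041]] "spin": [-0.0, -0.0, -0.0, -0.0, -0.0]
end [ 0.5904 -0.2348  0.07  ] -68.0
```

View pics/e.png

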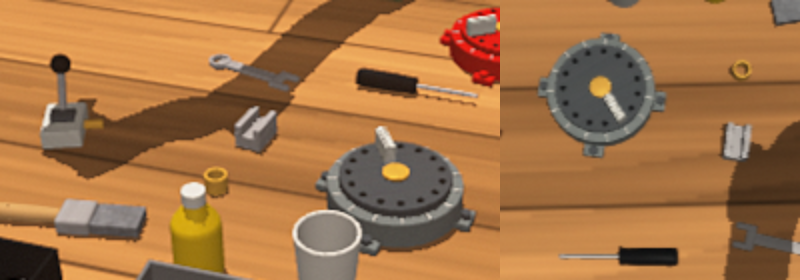

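The dial rests on click 4. The bar angle went from about −53° to −150.6° in the top view, which is 97.7° against a nominal 96°. The loose parts are unmoved and the lever is still at its start. Now the lever.

>>> send_rows --claw '[0, 0, 0, 0, 0]' --pt "0 0.0225 0" --pt "0 0.0225 0" --pt "0 0.0225 0" --pt "0 0.0225 0" --pt "0 0.0225 -0.001" --spin '[-0.2, -0.2, -0.2, -0.2, -0.2]'

```text
clock: 10.3
tcp_pos: [0.5069, -0.2682, 0.0692]
orientation: [-1.57, 0.001, -1.185]
wrist_force: [-0.3, 0.2, -0.3]
finger_gap: -0.0001
```

>>> send_rows --claw '[0, 0, 0, 0, 0]' --pt "0 0 0.006" --pt "0 0 0.006" --pt "0 0 0.006" --pt "0 0 0.006" --pt "0 0 0.004" --spin '[0, 0, 0, 0, 0]'

```text
clock: 10.92
tcp_pos: [0.5315, -0.2597, 0.0702]
orientation: [-1.572, -0.0, -1.189]
wrist_force: [-2.1, -0.9, 2.5]
finger_gap: -0.0001
```

>>> send_rows --claw '[0, 0, 0, 0, 0]' --pt "0 0 0.006" --pt "0 0 0.006" --pt "0 0 0.006" --pt "0 0 0.006" --pt "0 0 0.006" --spin '[0, 0, 0, 0, 0]'

```text
clock: 11.55
tcp_pos: [0.5604, -0.2478, 0.0697]
orientation: [-1.57, 0.0, -1.188]
wrist_force: [-1.7, -0.7, 0.7]
finger_gap: 0.0
```

>>> send_rows --claw '[0, 0, 0, 0, 0]' --pt "0 0 0.006" --pt "0 0 0.006" --pt "0 0 0.006" --pt "0 0 0.004" --pt "0 0 0.004" --spin '[0, 0, 0, 0, 0]'

```text
clock: 12.18
tcp_pos: [0.5838, -0.2383, 0.0695]
orientation: [-1.571, 0.001, -1.188]
wrist_force: [-1.3, -0.3, -0.2]
finger_gap: -0.0001
```

```bash
cat > k.py <<'E'
from h import *
from plant import arm
s=arm.read_state();print(s["clock"],s["tcp_pos"],s["wrist_force"])
u=np.array([np.cos(np.radians(22)),np.sin(np.radians(22))]);e=np.array([.5515,-.2505])+.068*u
print("ball end",e,"tcp to end",(e-s["tcp_pos"][:2])@u,"lateral",np.cross(u,s["tcp_pos"][:2]-e))
E
python3 k.py 2>/dev/null
```

```text
12.175 [ 0.58381887 -0.23828945  0.06953935] [-1.3487823  -0.33693478 -0.2039279 ]
ball end [ 0.6145485  -0.22502675] tcp to end 0.033460309824589377 lateral -0.0007854347115617624
```

>>> send_rows --claw '[0, 0, 0]' --pt "0 0 0.003" --pt "0 0 0.003" --pt "0 0 0.002" --spin '[0, 0, 0]'

```text
clock: 12.55
tcp_pos: [0.5906, -0.2357, 0.0696]
orientation: [-1.572, 0.001, -1.189]
wrist_force: [-3.6, -0.9, 0.9]
finger_gap: -0.0003
```

>>> send_rows --claw '[0, 0]' --pt "0 0 0.002" --pt "0 0 0.001" --spin '[0, 0]'

```text
clock: 12.8
tcp_pos: [0.5907, -0.2356, 0.0695]
orientation: [-1.577, 0.002, -1.19]
wrist_force: [-7.9, -1.7, 3.2]
finger_gap: -0.0002
```

```bash
python3 k.py 2>/dev/null
```

```text
12.8 [ 0.5907365  -0.23560425  0.06951147] [-7.88462722 -1.68516423  3.19393407]
ball end [ 0.6145485  -0.22502675] tcp to end 0.026040506235585334 lateral -0.0008871495578404304
```

The force is rising and the tool has stopped moving, so the lever is on its stop. I'll back off and lift away.

>>> send_rows --claw '[0, 0, 0, 0, 0]' --pt "0 0 -0.01" --pt "0 0 -0.03" --pt "0 -0.02 -0.03" --pt "0 -0.06 -0.01" --pt "0 -0.06 0" --spin '[0, 0, 0, 0, 0]'

```text
clock: 13.42
tcp_pos: [0.5192, -0.2649, 0.2113]
orientation: [-1.57, -0.0, -1.19]
wrist_force: [2.0, -0.1, -0.5]
finger_gap: -0.0003
```

>>> send_rows --claw '[0, 0, 0]' --pt "0 -0.03 0" --pt "0 0 0" --pt "0 0 0" --spin '[0, 0, 0]'

```text
clock: 13.8
tcp_pos: [0.5196, -0.2638, 0.239]
orientation: [-1.571, 0.001, -1.188]
wrist_force: [0.5, 0.7, -0.2]
finger_gap: 0.0002
```

Run:
```python
from h import *
from plant import arm
s=arm.read_state();print(s["clock"],s["tcp_pos"],s["wrist_force"])
f=arm.grab_frame("scene");g=arm.grab_frame("top")
bar(g,(275,155,310,200));bar(f,(315,200,350,235))
for I,w in((f,(155,150,215,220)),(g,(420,150,465,200))):
    x0,y0,x1,y1=w
    for a,c,p in blobs(I["image"][y0:y1,x0:x1].max(-1)<50,(x0,y0)):print("black",a,c,ray(I,c,.083).round(4))
a=cv2.resize(f["image"][140:280,140:390],None,fx=2,fy=2);b=cv2.resize(g["image"][100:240,330:480],None,fx=2,fy=2)
cv2.imwrite("pics/f.png",np.hstack([a,b])[:,:,::-1])
```

```text
13.8 [ 0.51964006 -0.26378926  0.23904633] [ 0.45677012  0.73758084 -0.17886469]
gold 88 [289.8 172.8] xy [0.6069 0.1986] ext [0.0266 0.0279] ang 125.6
gold 11 [307.7 198.1] xy [0.5308 0.1482] ext [0.0078 0.0151] ang 122.2
bar 42 [296.6 182.6] xy [0.5723 0.1784] ext [0.0097 0.0398] ang -149.4
gold 321 [330.2 205.7] xy [0.5411 0.1668] ext [0.0504 0.0925] ang 106.4
gold 15 [344.9 200.3] xy [0.5082 0.1967] ext [0.0061 0.0282] ang 98.9
gold 103 [337.3 225.2] xy [0.6131 0.2002] ext [0.0285 0.0305] ang 171.8
bar 44 [332.2 208. ] xy [0.576 0.179] ext [0.0106 0.0432] ang -145.6
black 71 [166.12676056 185.95774648] [ 0.6156 -0.2263  0.083 ]
black 59 [439.79661017 164.08474576] [ 0.6132 -0.2272  0.083 ]
black 11 [425. 170.] [ 0.5969 -0.1841  0.083 ]
black 62 [438.5483871  180.20967742] [ 0.5663 -0.2197  0.083 ]
```

View pics/f.png

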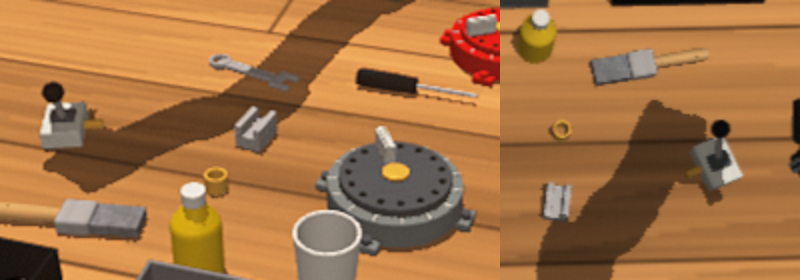

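The ball is at (0.614, −0.227), where the calculated end of its travel is (0.6145, −0.225). In the crops it sits at (52,92) on the left and (720,128) on the right. The dial is unchanged on click 4, the loose parts are in place and the arm is clear, so I'm handing in.

```bash
python3 -c "
from plant import arm
print(arm.job_done())"
```

```text
the job is handed in; nothing more can be done
None
```

I pushed the dial's finger bar clockwise from its anticlockwise side with the shut fingertips, and it came to rest on the fourth click. Then I pushed the clamp lever over to its stop, lifted the arm clear and handed the job in at about 14 s. No verdict was reported.

- **Dial:** in the last top view the bar had turned about 96.5° from its start, against a nominal 96°. The scene camera gave about 92°. The two disagree by about 5°, but both are well inside the ±8.6° allowed.
- **Lever:** the ball was within 3 mm of its calculated end position in both views. At the end of the push the wrist force rose to about 8 N with no further motion, so the lever was on its stop.
- **Loose parts:** those in the last picture showed no visible movement; I judged this by eye and did not measure it. The pinch limit could not come into play, because the fingers stayed shut on one side of the bar throughout.

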